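# Third hand: hold an angle against the sprung stop

### The job

Pick up the long aluminium angle and set it down on its foot on the jig plate, the foot's free long edge facing the stop bar and parallel to it, without yet pushing the bar. Then slide it flush along the bar, its ends within the bar's ends, and press with a steady 10 newtons or so, the pointer between the two marks and the springs never bottomed, and finish while still holding it pressed like that so that a colleague can screw it down. Leave the other things on the bench where they are.

Things in the scene. Friction and masses are not known exactly. Their poses are not given: they have to be found in the camera images.
- angle_grip (a point): The LONG aluminium angle, 140 mm (y), 0.29 kg, loose on its foot. L section: flat foot 50 mm wide, 8 mm thick; upright wall 10 mm thick on the foot's rear edge, 45 mm high overall, both full length. This point: middle of the wall, 26.5 mm above the foot's underside. x from the wall towards the foot's free long edge, z up.
- angle_edge (a point): Same angle, same axes: middle of the foot's free long edge, at its underside; 45 mm ahead (x) of angle_grip and 26.5 mm below it.
- short_angle_grip (a point): The SHORT aluminium angle: same L section, 80 mm long, loose, not wanted here; this point is the middle of its upright wall, same axes.
- stop_face (a point): Stop bar of the jig, steel, 170 mm long (y), 14 mm deep, top 12.5 mm above the plate. This point: middle of its pressing face, level with the plate's top; it moves with the bar. x points into the bar (the way to press, away from the robot within 0.35 rad), z up.
- plate (a point): Jig plate, fixed, dark grey steel, 180 x 230 mm (x, y), its top 8 mm above the bench; this point is the middle of its top, axes as the stop's. The resting bar's face is 30 mm ahead (x) of it; the plate before the bar is clear. Behind the bar, from x = 66 mm, a grey housing 190 mm long, its top 34 mm above the bench.
- stop (a joint): How far the bar is pushed back against its springs, m: 0 at rest, grows along the stop's x, end of travel 0.016. Springs: 1.2 N per mm (10 N at 8.3 mm). A pointer on the bar's +y end meets the first of two white marks on the plate at 5.0 mm (6 N), the second at 11.7 mm (14 N).
- dishes_tall: Bystander: stack of four closed petri dishes, 90 mm across, 60 mm high; origin under its centre.
- dishes_low: Bystander: stack of two closed petri dishes, 90 mm across, 30 mm high; origin under its centre.
- beaker: Bystander: open pale plastic beaker, 80 mm across, 100 mm high; origin under its centre.
- jar: Bystander: amber sample jar, 60 mm across, 75 mm high; origin under its centre.
- screwdriver: Bystander: screwdriver lying on the bench, about 0.2 m long.
- pen: Bystander: grey marker pen lying on the bench, 130 mm long, 12 mm thick.
- screw_tray: Bystander: small white open tray of screws, 90 x 70 x 22 mm; origin under its centre.

How it is judged:
On the way:
1. the long angle stands on its foot on the plate (within 4 mm), free edge to the bar and at most 80 mm from it, parallel within 0.15 rad, the bar pushed less than 3 mm (z of angle_edge in the frame of stop_face between -0.004 and 0.004 m and angle between angle_edge's own z axis and vertical below 0.08 rad and angle between the x axis of angle_edge and the x axis of stop_face, either way round below 0.15 rad and x of angle_edge in the frame of stop_face between -0.08 and 0.003 m and y of angle_edge in the frame of stop_face between -0.045 and 0.045 m and value of joint stop below 0.003 m), for 0.2 s.
At the end, for the whole second after the job is handed in: Still held by the robot: the long angle on its foot on the plate (within 4 mm, 0.08 rad), free edge flush on the bar (3 mm, 0.05 rad), centred lengthways within 17 mm, pressed with 5 to 15 N, bar steady at 4.5 to 12.2 mm (z of angle_edge in the frame of stop_face between -0.004 and 0.004 m and angle between angle_edge's own z axis and vertical below 0.08 rad and angle between the x axis of angle_edge and the x axis of stop_face, either way round below 0.05 rad and x of angle_edge in the frame of stop_face between -0.003 and 0.003 m and y of angle_edge in the frame of stop_face between -0.017 and 0.017 m and contact force between angle and stop between 5 and 15 N and value of joint stop between 0.0045 and 0.0122 m and velocity of joint stop between -0.01 and 0.01 m/s and (contact force between angle and the fingers above 2 N or contact force between angle and the arm above 2 N)); the arm keeps its last pose, push and grip.
It fails at once if the springs are bottomed (bar pushed beyond 15 mm) (value of joint stop above 0.015 m).
It fails at once if another thing on the bench is shifted by more than 30 mm (distance of any of dishes_tall, dishes_low, beaker, jar, screwdriver, pen, screw_tray, short_angle_grip from where it was at the start of the episode above 0.03 m).
It also fails if it takes over 48 s, if anything falls off the work surface, if the arm or the gripper's body presses on something with over 40 N, if the wrist force passes 120 N, or if a joint passes its speed limit or range.

### The arm

A 6-joint arm with a two-finger parallel gripper is mounted at the origin on the work surface. World frame = base frame: x ahead of the robot, y to its left, z up, the work surface at z = 0. Lengths are in m, angles in rad, forces in N, time in s.
With the tool pointing down it reaches from about 0.35 to 0.975 m from the base axis. Payload 17.4 kg.
Tool frame: the origin (TCP) lies midway between the tips of the shut fingers; the grasp point (between the pads) lies 19 mm behind it; z points along the fingers, y is the line along which they close (so a half turn about z gives the same grasp; the last joint's range is limited). The gripper opens to 85 mm and grips with 20 to 120 N. Pads are 22 mm wide; open, the fingers measure 114 mm over their backs; the gripper's body (76 mm by 85 mm) begins 54 mm behind the grasp point. The pads swing forward as they close: fully open they stand 13 mm farther back than shut.
Start: joints at [1.101, 0.116, 1.442, -0, 1.584, -0.038], TCP at [0.283, 0.613, 0.231] pointing down, gripper open.
Joint ranges: [-2.83, 2.83], [-0.83, 2.19], [0.07, 2.5], [-1.14, 4.28], [0.01, 3], [-2.97, 2.97]. Speed limits (rad/s): [1.89, 1.89, 2.22, 3.14, 3.14, 3.14].

### API

Orientations are given as a unit quaternion [x, y, z, w].
In Python, from workcell import manip, inverse_kinematics, eyes, close_job, get_time_s, get_joint_pos, get_dq, get_effort, get_eef_pos, get_tcp_rot, get_wrist_force, get_wrist_torque, get_width, get_grip_force gives the robot as it stands. The module is installed in compiled form; this text tells all that it offers. Calls block until the motion is done:
- manip.reach(position, orientation): joint-space move of the TCP to a pose.
- manip.move_linear(position, speed=0.15, attitude=None): straight line of the TCP; attitude=None keeps the orientation; speed is the mean speed in m/s.
- manip.movej(angles): joint-space move.
- manip.gripper_to(opening, strength=None): opening from 0.0 (shut) to 1.0 (fully open); strength is the grip in N (None keeps the last); returns when the fingers have stopped.
- manip.wait(seconds).
- inverse_kinematics(position, orientation): joint angles nearest the present ones, or None.
- eyes.grab_frame(name): name is "side" or "top"; returns the picture (420x560x3 uint8, red, green, blue); there is no depth.
- eyes.calibration(name): a dict with "camera_matrix" (3x3 intrinsics, pixels), "R" (3x3) and "t" (3): a world point X has camera coordinates R X + t. Camera axes: x right, y down, z forward; pixel columns grow to the right and rows downward; lengths in m; the calibration is good to about 2 mm. A picture is of the moment at which its call begins. calibration takes no time and is no camera call.
A pose or a line that the arm cannot do raises manip.MotionError and nothing moves.
- close_job(): hands the job in; it is judged then, once.
Readings, each from a call of its own:
- get_time_s(): time.
- get_joint_pos(): joint angles.
- get_dq(): joint speeds.
- get_effort(): joint torques, N m.
- get_eef_pos(): TCP position.
- get_tcp_rot(): TCP orientation.
- get_wrist_force(): force on the tool from outside, world axes, zero at the start.
- get_wrist_torque(): the same for the moment, N m.
- get_width(): opening from 0.0 (shut) to 1.0 (fully open).
- get_grip_force(): force on a finger pad.
Only numpy, scipy, OpenCV 4.12 (cv2) and the standard library are available. Lean on these libraries where they do the work, as an engineer would, in place of code of your own. Each camera call takes 0.05 s, during which the arm holds its last target. There are 200 camera calls.

## Working session

There is one attempt and no reset: what is moved stays moved. The work goes in short steps, each a Python script; the robot and the scene stay as the last script left them, time stands still between calls to the robot, and variables do not carry over. Pictures are saved under pics/ and viewed, at most 10 in all, crops included, and the job is handed in when it is done.

```bash
mkdir -p pics; python3 - <<'E'
from workcell import *
import cv2,numpy as np
for n in("top","side"):
    cv2.imwrite(f"pics/{n}0.png",cv2.resize(eyes.grab_frame(n)[:,:,::-1],(800,600),interpolation=cv2.INTER_CUBIC))
    c=eyes.calibration(n);print(n,c["camera_matrix"],-c["R"].T@c["t"],c["R"])
print(get_tcp_rot(),get_time_s())
E
```

```text
top [[543.03102696   0.         278.98704496]
 [  0.         543.03102696 207.21318989]
 [  0.           0.           1.        ]] [0.29019805 0.01854072 1.39703118] [[ 0.00133828 -0.99972638  0.02335339]
 [-0.98152038 -0.00578194 -0.19127025]
 [ 0.19135294 -0.02266585 -0.98125955]]
side [[423.98688048   0.         276.32725847]
 [  0.         423.98688048 208.49672472]
 [  0.           0.           1.        ]] [-0.04147613 -0.62120941  0.73550015] [[ 0.72017263 -0.6934854   0.02072167]
 [-0.41683497 -0.45636546 -0.78611652]
 [ 0.55461698  0.55750209 -0.61773088]]
[ 2.14236187e-01  9.76781749e-01 -4.98434503e-04 -1.52591578e-04] 0.1
```

View pics/top0.png

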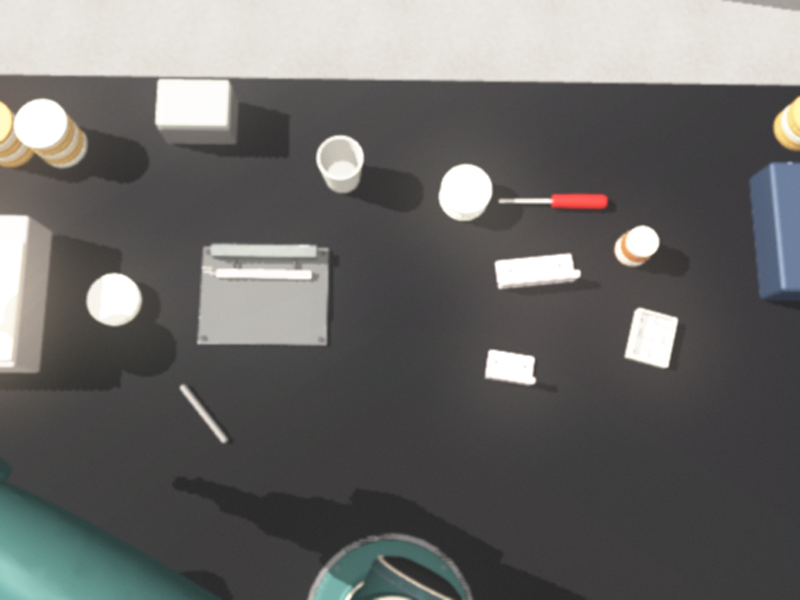

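View pics/side0.png

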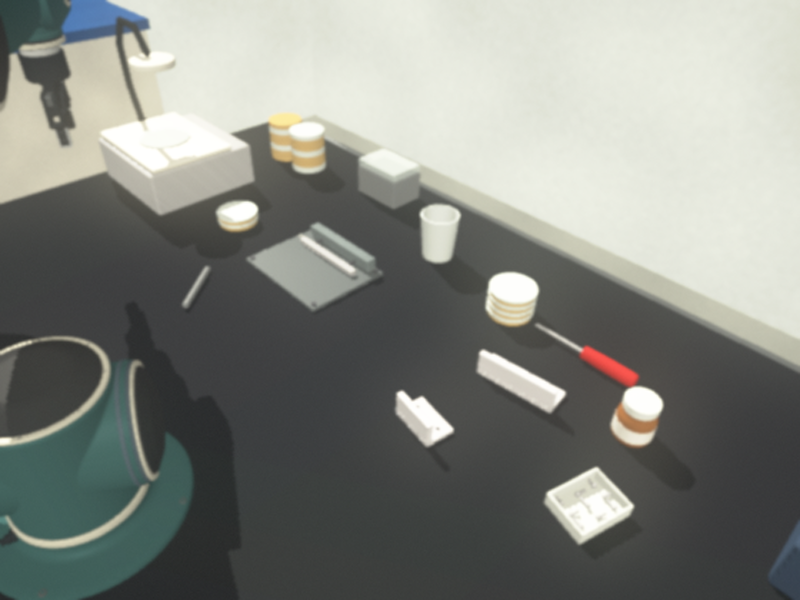

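```bash
python3 - <<'E'
import cv2,numpy as np
from workcell import *
t=eyes.grab_frame("top")[:,:,::-1];s=eyes.grab_frame("side")[:,:,::-1]
def crop(im,x,y,w,h,f):return cv2.resize(im[y:y+h,x:x+w],(w*f,h*f),interpolation=cv2.INTER_CUBIC)
a=crop(t,340,170,80,60,5);b=crop(t,135,165,100,80,4)[:300]
c=crop(s,320,235,80,60,5);d=crop(s,170,150,100,75,4)
cv2.imwrite("pics/crop1.png",np.vstack([np.hstack([a,b]),np.hstack([c,d])]))
E
```

```text
(no output)
```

View pics/crop1.png

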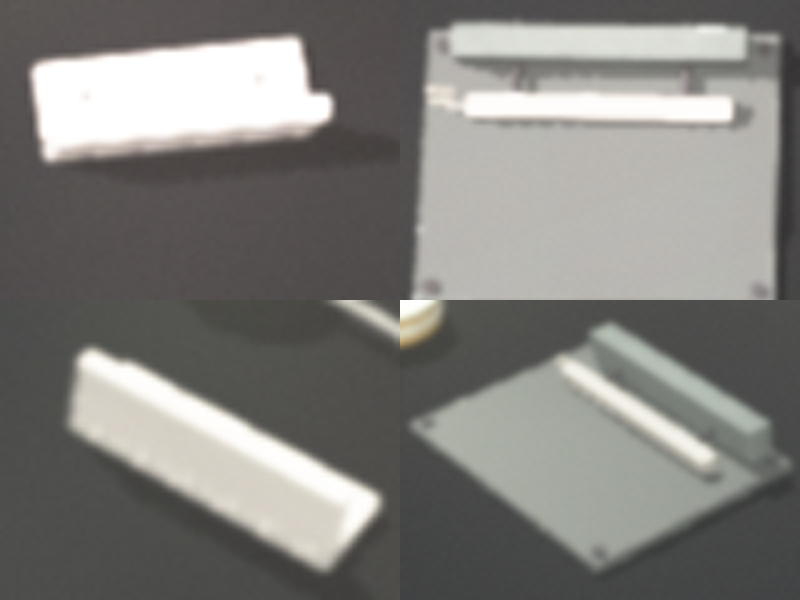

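```bash
cat > vis.py <<'E'
import numpy as np
from scipy.optimize import least_squares
from workcell import eyes
C={n:eyes.calibration(n) for n in("top","side")}
def proj(n,X):
    c=C[n];p=c["camera_matrix"]@(c["R"]@X+c["t"]);return p[:2]/p[2]
def W(p,q):
    c,s=np.cos(p[2]),np.sin(p[2]);return np.array([p[0]+c*q[0]-s*q[1],p[1]+s*q[0]+c*q[1],q[2]])
def fit(obs,p0):
    r=lambda p:np.concatenate([proj(n,W(p,q))-uv for n,q,uv in obs])
    s=least_squares(r,p0,loss="soft_l1");return s.x,s.fun.reshape(-1,2).round(1)
E
python3 - <<'E'
from vis import *
A=lambda u,v:np.array([340+u/5,170+v/5]); B=lambda u,v:np.array([135+u/4,165+v/4])
S=lambda u,v:np.array([320+u/5,235+v/5]); D=lambda u,v:np.array([170+u/4,150+v/4])
g=[("top",(0,.07,.008),A(33,65)),("top",(0,-.07,.008),A(302,38)),("top",(-.05,.07,0),A(45,160)),("top",(-.05,-.07,.045),A(332,122)),("top",(-.04,-.07,.045),A(332,97)),
("side",(-.05,.07,0),S(68,130)),("side",(-.05,.07,.045),S(82,50)),("side",(-.05,-.07,0),S(328,270)),("side",(0,-.07,.008),S(380,197))]
for o in (g,g[:5],g[5:]): print("angle_edge",*fit(o,[.45,-.2,0]))
F=lambda u,v:np.array([u,v])*.7
p=[("top",(.09,.115,.008),F(203,247)),("top",(.09,-.115,.008),F(328,247)),("top",(-.09,-.115,.008),F(328,345)),("top",(-.09,.115,.008),F(197,345)),
("top",(.044,.085,.0205),B(65,93)),("top",(.044,-.085,.0205),B(333,96)),("top",(.03,.085,.008),B(65,117)),("top",(.03,-.085,.008),B(332,123)),
("side",(-.09,.115,.008),D(10,125)),("side",(-.09,-.115,.008),D(198,272)),("side",(.09,-.115,.008),D(390,165))]
for o in (p,p[:8],p[8:]):print("plate",*fit(o,[.45,.2,0]))
E
```

```text
angle_edge [ 0.6358721  -0.26444434  0.10381369] [[ 1.1 -0.5]
 [-0.4 -0.1]
 [ 0.7 -0.4]
 [-0.1 -1.6]
 [-0.7 -0.4]
 [-0.1 -0.2]
 [-0.9  2.3]
 [-0.8  0.8]
 [-0.2  0.7]]
angle_edge [ 0.63439957 -0.2643204   0.09940503] [[ 1.1 -0.1]
 [-0.4  0.6]
 [ 0.5  0. ]
 [-0.2 -0.9]
 [-0.8  0.3]]
angle_edge [ 0.63873324 -0.26361842  0.10691461] [[ 0.4 -0.9]
 [-0.4  1.6]
 [-0.3 -0. ]
 [ 0.3 -0.1]]
plate [0.5616138  0.23033558 0.00377613] [[ 0.  -0.2]
 [ 0.4  0.1]
 [-0.7 -0.6]
 [ 1.  -0.6]
 [ 0.7  0.5]
 [-0.4 -0. ]
 [ 1.4  0.8]
 [ 0.1 -0.5]
 [-1.4 -0.3]
 [-0.9 -1.4]
 [-0.2 -1. ]]
plate [0.5613984  0.23122824 0.0012158 ] [[-0.2 -0.2]
 [ 0.1  0.3]
 [-1.1 -0.4]
 [ 0.6 -0.7]
 [ 0.4  0.5]
 [-0.7  0.1]
 [ 1.1  0.8]
 [-0.2 -0.3]]
plate [ 0.56133054  0.22506325 -0.00556476] [[-0.4  0.2]
 [-0.3 -0.4]
 [ 0.8  0.1]]
```

```bash
cat > hlp.py <<'E'
import numpy as np
from workcell import *
def q(yaw): a=(np.pi/2+yaw)/2; return [np.cos(a),np.sin(a),0,0]
def st(m): print(m,round(get_time_s(),2),np.round(get_eef_pos(),4),"F",np.round(get_wrist_force(),1),"w",round(get_width(),3),"grip",round(get_grip_force(),1))
E
python3 - <<'E'
from hlp import *
import cv2
yaw=.103;ex,ey=.6355,-.2643
p=[ex-.045*np.cos(yaw),ey-.045*np.sin(yaw)]
j=inverse_kinematics([*p,.15],q(yaw));print(np.round(j,2))
manip.reach([*p,.15],q(yaw)); st("above")
manip.move_linear([*p,.014]); st("down")
cv2.imwrite("pics/side1.png",cv2.resize(eyes.grab_frame("side")[200:330,280:430,::-1],None,fx=4,fy=4,interpolation=cv2.INTER_CUBIC))
E
```

```text
[-0.47  0.09  1.6  -0.    1.45 -0.57]
above 3.48 [ 0.591  -0.2684  0.1501] F [-0.2  0.5 -0.1] w 0.994 grip 0.0
down 4.53 [ 0.5913 -0.2692  0.0151] F [0.7 0.5 0.4] w 1.0 grip 0.0
```

View pics/side1.png

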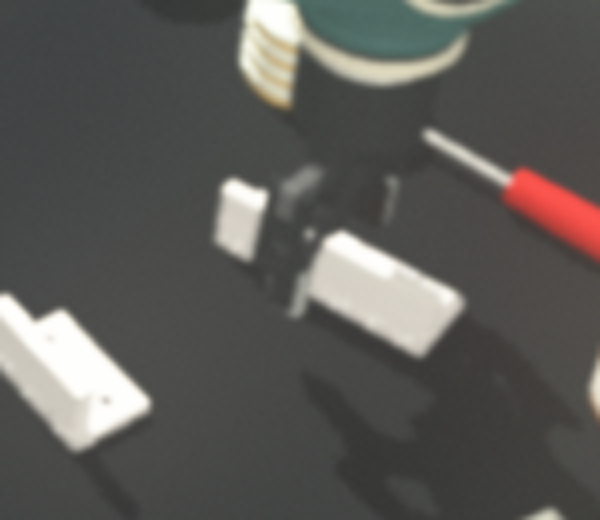

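The picture shows the fingers straddling the wall: rear finger at (295,270), front finger behind it at (390,190). The stack and screwdriver are clear, so I'll grip and lift.

```bash
python3 - <<'E'
from hlp import *
import cv2
manip.gripper_to(0.0,60); st("grip")
p=get_eef_pos(); manip.move_linear([p[0],p[1],.16]); st("lift")
py=.0025; F=np.array([.5614,.2305])+.03*np.array([np.cos(py),np.sin(py)])
d=.045+.04; t=F-d*np.array([np.cos(py),np.sin(py)]); print(t)
print(np.round(inverse_kinematics([*t,.12],q(py)),2))
manip.reach([*t,.12],q(py)); st("over")
manip.move_linear([*t,.034]); st("low")
for n in("top","side"):
    im=eyes.grab_frame(n); im=im[140:260,110:260] if n=="top" else im[120:240,150:300]
    cv2.imwrite(f"pics/{n}2.png",cv2.resize(im[:,:,::-1],None,fx=4,fy=4,interpolation=cv2.INTER_CUBIC))
import numpy as np
a,b=cv2.imread("pics/top2.png"),cv2.imread("pics/side2.png")
cv2.imwrite("pics/both2.png",cv2.resize(np.hstack([a,b]),(800,320)))
E
```

```text
grip 5.26 [ 0.5908 -0.269   0.0141] F [0.2 0.1 1. ] w 0.102 grip 58.9
lift 6.38 [ 0.5904 -0.2688  0.1587] F [-0.7  0.5 -3.8] w 0.108 grip 58.4
[0.50640017 0.2303625 ]
[ 0.38 -0.09  1.83 -0.    1.4   0.38]
over 8.22 [0.5068 0.2297 0.1201] F [ 0.1 -0.7 -3.1] w 0.11 grip 58.4
low 8.95 [0.5069 0.2304 0.0349] F [ 0.8 -0.2 -2.5] w 0.106 grip 58.3
```

View pics/both2.png

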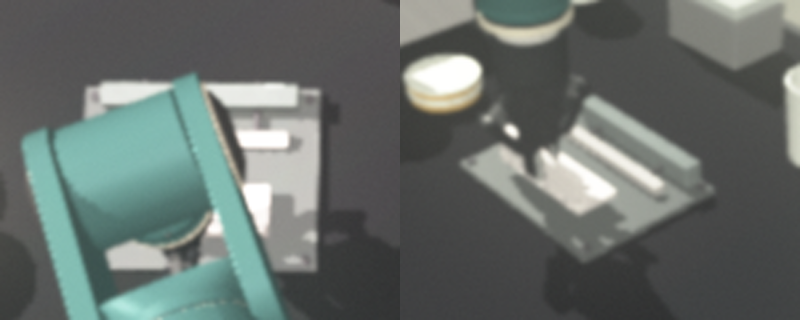

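The angle is held about 12 mm above the plate: foot near (565,180) in the side half, bar from (575,135) to (660,185), gap clear. Next I'll set it down by force.

```bash
python3 - <<'E'
from hlp import *
t=[.5064,.2304]
manip.move_linear([*t,.0250],speed=.05); manip.wait(.2)
f=lambda:np.mean([(manip.wait(.02),get_wrist_force())[1] for _ in range(8)],0)
f0=f(); print("free",f0.round(2))
z=.0245
while z>.0175:
    manip.move_linear([*t,z],speed=.03); g=f()-f0; print(round(z,4),np.round(get_eef_pos()[2],4),g.round(1))
    if g[2]>3: break
    z-=.0007
manip.wait(.3); st("down")
E
```

```text
free [-0.25 -0.05 -3.64]
0.0245 0.0245 [0.6 0.  0.4]
0.0238 0.0238 [ 0.  -0.1  0.2]
0.0231 0.0231 [ 0.1 -0.2  0.1]
0.0224 0.0224 [ 0.2 -0.1  0. ]
0.0217 0.0221 [-1.9 -1.   8. ]
down 11.93 [0.5066 0.2305 0.0221] F [-2.7 -1.   6.5] w 0.106 grip 59.5
```

```bash
python3 - <<'E'
from hlp import *
py=.0025; u=np.array([np.cos(py),np.sin(py)]); t=np.array([.5064,.2304]); z=.0219
f=lambda:np.mean([(manip.wait(.02),get_wrist_force())[1] for _ in range(6)],0)
manip.move_linear([*t,z],speed=.02); manip.wait(.1); print(f().round(1))
go=lambda s:manip.move_linear([*(t+s*u),z],speed=.03)
go(.032); b=f(); print("slide",b.round(1))
s=.034; fr=b[0]
while s<.050:
    go(s); g=f(); print(round(s,4),np.round(get_eef_pos()[:2],4),g.round(1),np.round(get_wrist_torque(),2))
    if fr-g[0]>4: break
    s+=.001
st("stop")
E
```

```text
[-0.9 -0.3  5.2]
slide [-3.   0.3  6.6]
0.034 [0.5404 0.2306] [-2.5  0.8  5.9] [0.05 0.42 0.05]
0.035 [0.5413 0.2306] [-3.7  0.   7. ] [ 0.04  0.61 -0.04]
0.036 [0.5423 0.2306] [-4.1 -0.   7. ] [-0.05  0.64  0.01]
0.037 [0.5433 0.2306] [-3.9  0.1  7.5] [-0.04  0.64  0.  ]
0.038 [0.5443 0.2306] [-3.8  0.3  7.5] [-0.03  0.65 -0.01]
0.039 [0.5453 0.2306] [-4.3 -0.1  7.1] [ 0.01  0.66 -0.04]
0.04 [0.5463 0.2306] [-4.1  0.4  7.1] [ 0.03  0.65 -0.  ]
0.041 [0.5473 0.2306] [-4.2  0.4  6.8] [0.02 0.72 0.  ]
0.042 [0.5482 0.2307] [-4.4 -0.2  7.5] [-0.06  0.7  -0.02]
0.043 [0.5492 0.2307] [-5.2  0.2  7.6] [-0.02  0.83 -0.03]
0.044 [0.5501 0.2307] [-6.5  0.1  8.6] [ 0.03  1.06 -0.11]
0.045 [0.5509 0.2308] [-7.7  0.8  8.9] [ 0.07  1.26 -0.13]
stop 17.9 [0.5509 0.2308 0.0221] F [-7.8  0.8  8.6] w 0.105 grip 60.2
```

```bash
python3 - <<'E'
from hlp import *
import cv2
py=.0025; u=np.array([np.cos(py),np.sin(py)]); t=np.array([.5064,.2304]); z=.0219
f=lambda:np.mean([(manip.wait(.02),get_wrist_force())[1] for _ in range(6)],0)
for s in (.047,.049,.0505):
    manip.move_linear([*(t+s*u),z],speed=.02); g=f(); print(s,np.round(get_eef_pos(),4),g.round(1),np.round(get_wrist_torque(),2))
a=eyes.grab_frame("top")[160:250,130:240,::-1];b=eyes.grab_frame("side")[140:230,160:270,::-1]
cv2.imwrite("pics/p3.png",cv2.resize(np.hstack([a,b]),(792,324),interpolation=cv2.INTER_CUBIC)); st("p")
E
```

```text
0.047 [0.5529 0.2308 0.0221] [-8.9  1.   9.6] [ 0.16  1.32 -0.19]
0.049 [0.5547 0.2309 0.0221] [-11.4   1.5  10.6] [ 0.14  1.63 -0.28]
0.0505 [0.5559 0.2309 0.0221] [-14.1   1.5  12.5] [ 0.13  2.07 -0.36]
p 19.05 [0.5559 0.2309 0.0221] F [-13.7   2.5  12.7] w 0.106 grip 60.9
```

View pics/p3.png

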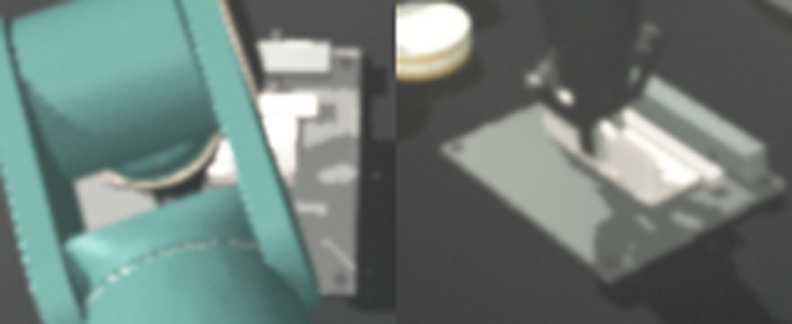

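The arm hides the pointer, so I checked the bar's −y end in the top half, now at (318,93–118). It has moved about 3 px from rest, or 7.5–8 mm (roughly 9 N). The foot lies flush on the bar, with its end at x≈298, about 14 mm inside the bar's end. The force slope agrees with this.

```bash
python3 - <<'E'
from hlp import *
manip.wait(.8); st("hold"); print(np.abs(get_dq()).max()); print(close_job())
E
```

```text
hold 19.85 [0.5559 0.2309 0.0221] F [-14.1   1.6  12.3] w 0.107 grip 60.9
0.0017404807576308751
the job is handed in; nothing more can be done
None
```

I handed the job in with the long angle standing on its foot on the plate, flush along the bar and still gripped. It was pressed at an estimated 8–9 N, with the bar pushed back 7–8 mm; those figures come from the arm's position, the force readings and a top picture, because the arm hid the pointer and its marks. The hand-in gave no verdict.

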